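Feed a gauge block past the pawl of a marking fixture with a push stick

ROBOT

A 7-joint arm with a two-finger parallel gripper is mounted at the origin on a cart in front of the work surface, level with it; the furniture and walls round the work are solid. World frame = base frame: x ahead of the robot, y to its left, z up, the work surface at z = 0. Lengths are in mm, angles in rad, forces in N, time in s.
With the tool pointing down it reaches from about 350 to 900 mm from the base axis. Payload 7.2 kg.
Tool frame: the origin (TCP) lies on the centre line of the jaws, within the pads' length; the fingertips stand 19 mm ahead of it and the grasp point (between the pads) is the TCP; z points along the fingers, y is the line along which they close (so a half turn about z gives the same grasp; the last joint's range is limited). The gripper opens to 88 mm and grips with 3 to 60 N. Pads are 20 mm wide; open, the fingers measure 115 mm over their backs; the gripper's body (75 mm by 178 mm) begins 61 mm behind the grasp point.
Start: joints at [-1.353, 0.411, -0.013, 1.596, 0.006, 1.134, -0.082], TCP at [176.213, 599.648, 241.653] pointing down, gripper open.
Joint ranges: [-2.95, 2.95], [-0.29, 1.99], [-1.47, 1.44], [0.14, 2.54], [-1.03, 4.17], [0.13, 1.85], [-2.86, 2.86]. Speed limits (rad/s): [2.39, 2.39, 3.01, 3.01, 3.14, 3.14, 3.14].

INTERFACE

Orientations are given as a rotation vector (axis times angle).
In Python, from workcell import r gives the robot as it stands.
- The arm moves only by the tool send_rows, never from a script. Its argument "moves" is a list of rows, each a list of 3 entries, a list of its own where there are three numbers: the shift along the tool's x, y, z as a fraction of full scale, then the turn about the tool's z as a fraction of full scale, then the finger opening in mm, from 0 to 87.8. In form: [[[x, y, z], yaw, grip], ...]. A call has 1 to 20 rows; each row is the pose to reach, as a shift and turn from the pose commanded when the call began, along the tool's axes at that moment; what a row does not reach only later rows make up. Full scale, the value 1, is 30 cm for a shift and 60 degrees for a turn. A row lasts 1/8 s, in which the tool goes at most 62.5 mm and 10.7 degrees, less where a joint would pass 70% of its speed; a pose out of reach is approached as far as the arm can. A call with a number of a shift or a turn outside -1 to 1 is refused whole. A call with a gripper value outside its range is refused whole. The fingers move at their own pace and stop on an object; the grip force is fixed at half the most. Time passes only in rows, so rows that repeat a pose let the fingers close. It gives the time, the measured TCP pose, the force, the opening and the grip force at its end, in the units of the state.
- r.get_state(): the state, without advancing time (a new reading comes with each control period).
- r.grab_frame(name): name is "scene" or "top"; returns the picture (384x512x3 uint8, red, green, blue); there is no depth.
- r.camera_info(name): a dict with "mtx" (3x3 intrinsics, pixels), "D" ([k1, k2, p1, p2, k3] as OpenCV has them; the pictures are not rectified), "extrinsics" (4x4, takes a point from world to camera coordinates). Camera axes: x right, y up, looking along -z (the intrinsics and any distortion apply to the point x, -y, -z); pixel columns grow to the right and rows downward; lengths in mm; the calibration is good to about 2 mm. A picture is of the moment at which its call begins. camera_info takes no time and is no camera call.
- r.job_done(): hands the job in; it is judged then, once.
The state is a dict: "clock": time; "q": joint angles; "joint_velocities": joint speeds; "joint_torque": joint torques, N m; "tcp_pos": TCP position; "tool_rot": TCP orientation; "wrist_force": force on the tool from outside, world axes, zero at the start; "ft_torque": the same for the moment, N m; "grip_width": finger opening in mm; "grip_force": force on a finger pad.
Only numpy, scipy, OpenCV 4.12 (cv2) and the standard library are available. Lean on these libraries where they do the work, as an engineer would, in place of code of your own. Each camera call takes 0.05 s, during which the arm holds its last target. There are 200 camera calls.

TASK

Load the steel gauge block into the feed fixture: lay it lengthwise on the fixture's open loading table in front of the channel mouth and let go, then hold the push stick by its yellow grip and use it to push the block along the channel until the red pawl has snapped shut behind it. Draw the stick out and lay it back down upright on the grey platform, clear of the fixture; do not touch the block with the fingers once it is in the channel, and leave the bottle, the orange block and the black adapter where they stand.

Things in the scene. Friction and masses are not known exactly. Their poses are not given: they have to be found in the camera images.
- feeder: Feed fixture screwed to the grey work platform, whose flat top is 122 mm above the cabinet's. Origin: on the platform under the middle of the channel mouth; x = feed direction, into the channel; z up. Dark base plate 12 mm thick, x -95 to +190 mm, 90 mm wide: its top is the open loading table (x -95 to -20 mm; low screw heads at the corners) and channel floor. Height 44 mm, hinge pin 50 mm
- load_spot (a point): Middle of the open loading table, on its top, 56 mm before the channel mouth; axes as the fixture's. The block lies well here, its length along x
- mouth (a point): Channel mouth, on the floor, mid-width; axes as the fixture's. Channel: x 0 to 178 mm, 28 mm wide, walls 12 mm thick, 28 mm clear height; flared lead-in of the same height from x -20 mm (44 mm wide). Blue lips on top, to 32 mm above the floor, leave a 10 mm slot (wider only by the pawl): fingers and block cannot enter from above
- pawl_stop (a point): On the channel floor, mid-width, level with the square tip of the red pawl, 84 mm past the mouth. The pawl comes from the +y wall, reaches 10 mm into the channel, 16 to 26 mm above the floor; the block pushes it aside (about 2 N), a slat kept under 16 mm above the floor passes beneath it. It shuts once the block's rear face is past this point: push 4 to 14 mm past
- block_home (a point): Where the centre of the block's underside ends up, 114 mm past the mouth on the channel floor: the brass follower presses it back against the shut pawl when the stick is drawn out; axes as the fixture's
- pawl (a joint): Red pawl's hinge angle, rad: 0 = shut (reaching into the channel), about 0.2 to 0.3 while the block passes; a light spring closes it
- follower (a joint): Travel in m of the sprung brass follower plate at the channel's far end: 0 = at rest with its face 134 mm past the mouth, 0.010 with the block held against the shut pawl, 0.025 at its hard stop; pushes back with 3 to 6 N
- gauge: Steel gauge block, the part to feed, 24 x 60 x 24 mm, 0.2 to 0.35 kg. Origin: centre of its underside; its y runs along its 60 mm length, z up
- push_stick: Push stick, 0.1 kg, lying on the grey platform: a pale wooden slat 165 x 18 x 12 mm with an upright yellow grip block on its rear end, 40 mm long (x), 20 mm wide (y), from 12 to 58 mm above the slat's underside. Origin: on the underside, below the middle of the grip; x points along the slat to its front end, which is 145 mm from the origin; z up
- stick_tip (a point): Centre of the front end face of the push stick's slat, 6 mm above its underside; axes as the stick's
- orange_block: Bystander: orange plastic clamp block, 30 x 70 x 38 mm, loose. Origin: centre of its underside, y along its length
- black_adapter: Bystander: black mains adapter standing on edge, 75 x 34 x 50 mm, loose. Origin: centre of its underside, x along its length
- bottle: Bystander: white plastic bottle with red cap, 57 mm round, 130 mm tall, loose. Origin: centre of its underside

How it is judged:
By the outcome, as a careful person would: the job done as asked, in the order asked, and still so for the second after the job is handed in, with the robot touching nothing.
It also fails if it takes over 61 s, if anything falls off the work surface, if the arm or the gripper's body presses on something with over 40 N, if the wrist force passes 120 N, or if a joint passes its speed limit or range.

## Working session

There is one attempt and no reset: what is moved stays moved. The work goes in short steps, Python scripts to look and compute and a tool call to move; the robot and the scene stay as the last step left them, time stands still between calls to the robot, and variables do not carry over. Pictures are saved under pics/ and viewed, at most 10 in all, crops included, and the job is handed in when it is done.

Besides the shell and the picture viewer there is one more tool, called after "Request:" as a command line: name --argument value ..., lists and objects as JSON in quotes. send_rows: Moves the arm, as the interface text tells. Its arguments: {"type":"object","properties":{"moves":{"type":"array","items":{"type":"array"}}},"required":["moves"]}

```bash
mkdir -p pics; ls; python3 - <<'E'
from workcell import r
import cv2,numpy as np
for n in("scene","top"):
    im=r.grab_frame(n); cv2.imwrite(f"pics/{n}0.png",im[:,:,::-1])
    c=r.camera_info(n); print(n,np.round(c["mtx"],1).tolist(),np.round(c["D"],3),np.round(c["extrinsics"],3).tolist())
print(r.get_state())
E
```

```text
pics
scene [[358.9, 0.0, 254.6], [0.0, 358.9, 188.8], [0.0, 0.0, 1.0]] [0.031 0.    0.    0.    0.   ] [[0.55, -0.835, 0.016, -339.118], [0.62, 0.422, 0.661, -469.594], [-0.559, -0.354, 0.75, -730.099], [0.0, 0.0, 0.0, 1.0]]
top [[438.3, 0.0, 257.7], [0.0, 438.3, 194.6], [0.0, 0.0, 1.0]] [-0.053  0.     0.     0.     0.   ] [[-0.011, -1.0, -0.024, -4.844], [0.984, -0.015, 0.175, -594.659], [-0.176, -0.021, 0.984, -1251.722], [0.0, 0.0, 0.0, 1.0]]
{'clock': 0.1, 'q': array([-1.35318772,  0.41182073, -0.01271812,  1.59692522,  0.00563614,
        1.13428479, -0.08224845]), 'joint_velocities': array([ 0.00142852, -0.00165081, -0.00076376,  0.00063307,  0.00219599,
       -0.00043444, -0.00096665]), 'joint_torque': array([ 2.72853933e-03, -5.89104474e+01,  6.43623546e-01, -2.91707987e+01,
       -5.38870529e-02,  1.46159506e-02,  4.40157419e-05]), 'tcp_pos': array([176.13447052, 599.24376131, 240.90699336]), 'tool_rot': array([-4.47415823e-01, -3.10949674e+00,  2.20000397e-03]), 'wrist_force': array([-0.35939998, -0.54237677, -0.40532197]), 'ft_torque': array([ 0.04890566, -0.03094192, -0.02901479]), 'grip_force': 0.0, 'grip_width': 87.82155622116878}
```

View pics/top0.png

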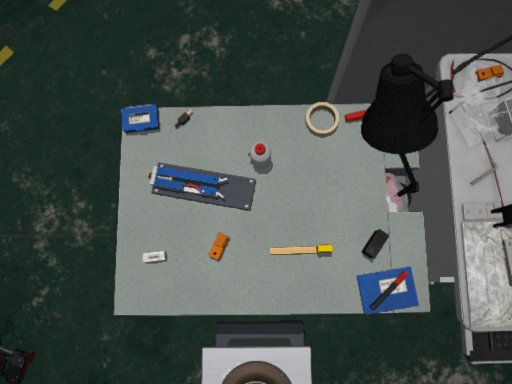

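View pics/scene0.png

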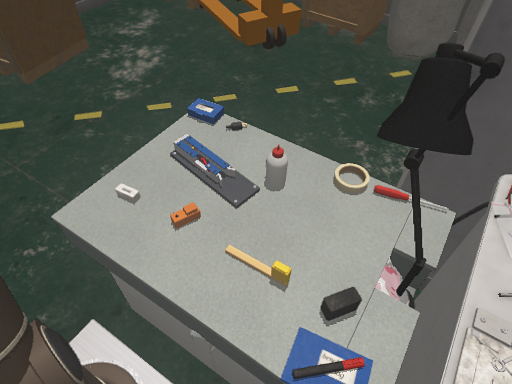

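View crops.

```bash
python3 - <<'E'
import cv2,numpy as np
t=cv2.imread("pics/top0.png"); s=cv2.imread("pics/scene0.png")
a=cv2.resize(t[130:270,135:395],None,fx=3,fy=3,interpolation=cv2.INTER_CUBIC)
cv2.imwrite("pics/t1.png",a)
b=cv2.resize(s[125:325,110:370],None,fx=3,fy=3,interpolation=cv2.INTER_CUBIC)
cv2.imwrite("pics/s1.png",b)
E
```

```text
(no output)
```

View pics/t1.png

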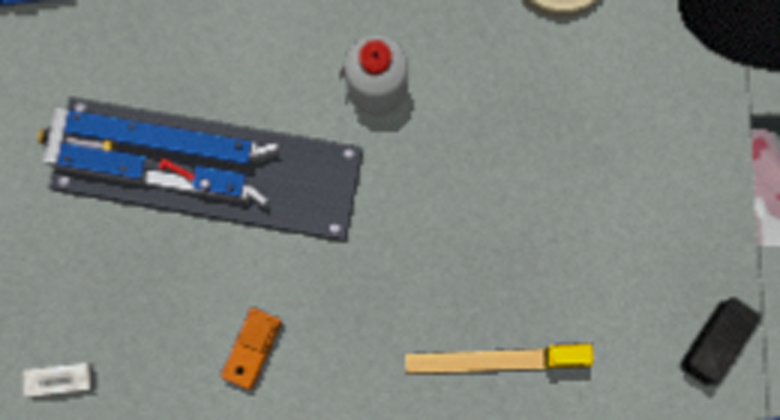

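View pics/s1.png

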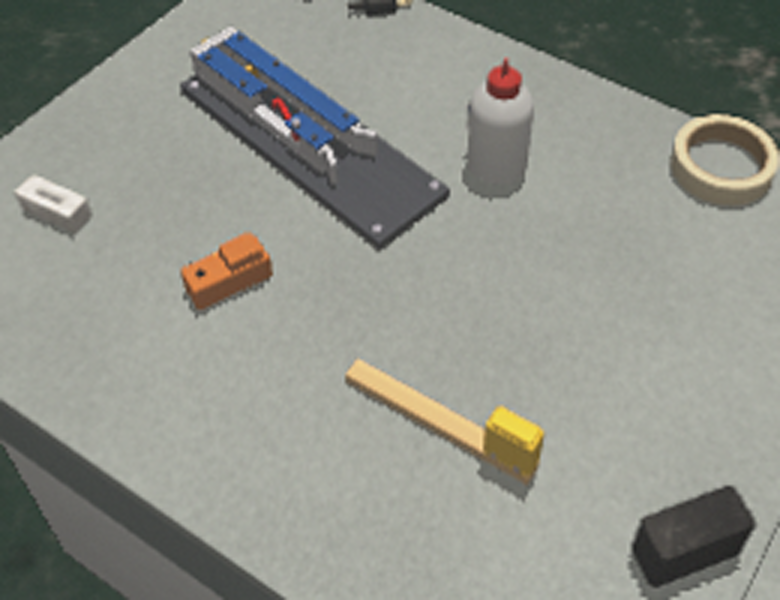

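```bash
cat > h.py <<'E'
from workcell import r
import cv2,numpy as np
from scipy.optimize import least_squares
F=np.diag([1,-1,-1.])
CI={n:r.camera_info(n) for n in("scene","top")}
def proj(n,P):
    c=CI[n];E=np.array(c["extrinsics"]);Q=(np.atleast_2d(P)@E[:3,:3].T+E[:3,3])@F
    return cv2.projectPoints(Q,np.zeros(3),np.zeros(3),np.array(c["mtx"]),np.array(c["D"]))[0][:,0]
def tr(p,P):
    c,s=np.cos(p[3]),np.sin(p[3]);P=np.atleast_2d(P)
    return P@np.array([[c,s,0],[-s,c,0],[0,0,1]])+p[:3]
def fit(obs,p0,fixz=None):
    def f(p):
        q=np.array(p) if fixz is None else np.array([p[0],p[1],fixz,p[2]])
        return np.concatenate([(proj(n,tr(q,P))-uv).ravel() for n,P,uv in obs])
    x0=p0 if fixz is None else [p0[0],p0[1],p0[3]]
    s=least_squares(f,x0); return s.x,np.round(s.fun.reshape(-1,2),1)
T=lambda u,v:("top",np.array([135+(u+.5)/3-.5,130+(v+.5)/3-.5]))
S=lambda u,v:("scene",np.array([110+(u+.5)/3-.5,125+(v+.5)/3-.5]))
def O(P,*cl): return [(n,np.array(P,float),uv) for n,uv in cl]
E
cat > m1.py <<'E'
from h import *
fe=O([-95,45,12],T(346,240),S(380,240))+O([-95,-45,12],T(361,149),S(449,190))+O([190,45,12],T(52,187),S(182,87))+O([190,-45,12],T(71,98))
fe+=O([-86,36,12.],T(335,229),S(376,228))+O([-86,-36,12],T(348,154),S(434,185))
st=O([20,10,58],T(550,367),S(486,422))+O([20,-10,58],T(551,346),S(498,408))+O([-20,-10,58],T(591,344),S(543,435))+O([-20,10,58],T(593,365),S(536,450))
st+=O([145,9,12],T(405,373),S(346,371))+O([145,-9,12],T(405,354),S(359,360))
ga=O([12,30,24],T(24,373),S(31,177))+O([12,-30,24],T(88,364),S(88,203))+O([-12,-30,24],T(91,386),S(72,215))+O([-12,30,24],T(26,395),S(17,187))
for nm,o,p0 in(("feeder",fe,[600,100,122,1.5]),("stick",st,[450,-100,122,1.6]),("gauge",ga,[450,250,122,.1])):
    for fz in(None,122,0):
        try:
            x,res=fit(o,p0,fz);print(nm,fz,np.round(x,3),"rms",round(float(np.sqrt((res**2).mean())),2)); 
            if fz is None: print(res.tolist())
        except Exception as e: print(e)
E
python3 m1.py
```

```text
feeder None [599.901  93.707 121.148   1.379] rms 0.91
[[-0.6, 0.1], [-0.4, 1.1], [0.3, -0.8], [0.5, -0.5], [-1.9, 0.1], [-1.1, -1.3], [-1.3, -0.8], [0.5, 0.1], [1.1, 1.3], [0.9, 0.1], [0.9, 1.2]]
feeder 122 [599.597  93.486   1.379] rms 0.9
feeder 0 [643.162 124.922   1.411] rms 8.23
stick None [ 426.422 -190.466  120.03     1.581] rms 0.74
[[-0.4, 0.3], [-0.6, 0.9], [-1.1, -0.4], [0.2, -1.3], [0.8, -0.1], [1.3, -1.2], [0.5, 0.6], [-0.9, 1.0], [0.1, -0.2], [-0.1, 1.3], [-0.0, -0.5], [0.0, -0.5]]
stick 122 [ 425.831 -190.677    1.58 ] rms 0.75
stick 0 [ 461.673 -177.961    1.609] rms 8.93
gauge None [4.12215e+02 2.69503e+02 1.23399e+02 1.15000e-01] rms 0.83
[[-0.2, -0.9], [1.0, -0.8], [0.2, -0.6], [0.1, -1.6], [0.0, 0.9], [-0.5, 0.6], [-0.1, 0.6], [-0.5, 1.9]]
gauge 122 [4.12505e+02 2.70165e+02 1.15000e-01] rms 0.84
gauge 0 [4.37814e+02 3.27563e+02 1.37000e-01] rms 8.9
```

```bash
cat >> m1.py <<'E'
bo=O([0,0,130],T(375,56),S(505,64))
print("bottle",fit(bo,[690,0,122,0],122))
fx=np.array([599.6,93.5,122,1.379]); stk=[425.8,-190.7,122,1.58]; g=[412.5,270.2,122,.115]
b,_=fit(bo,[690,0,122,0],122); bp=np.array([b[0],b[1],122,fx[3]])
R=tr(np.r_[0,0,0,-fx[3]],bp[:3]-fx[:3]);print("bottle in feeder frame",R)
def box(x0,x1,y0,y1,z0,z1):
    return np.array([[x,y,z] for z in(z0,z1) for x,y in((x0,y0),(x1,y0),(x1,y1),(x0,y1),(x0,y0))],float)
a=[]
for n,(u,v,w,h) in(("top",(135,130,260,140)),("scene",(110,125,260,200))):
    im=cv2.imread(f"pics/{n}0.png"); K=3
    im=cv2.resize(im,None,fx=K,fy=K,interpolation=cv2.INTER_CUBIC)
    def L(p,B,col):
        q=(proj(n,tr(p,B))+.5)*K-.5; cv2.polylines(im,[np.int32(np.round(q*8))],False,col,1,cv2.LINE_AA,3)
    L(fx,box(-95,190,-45,45,0,12),(0,255,255));L(fx,box(0,178,-5,5,44,44),(0,255,0));L(fx,box(0,178,-26,26,44,44),(255,0,255))
    L(stk,box(-20,20,-10,10,12,58),(255,0,0));L(stk,box(-20,145,-9,9,0,12),(0,0,255))
    L(g,box(-12,12,-30,30,0,24),(0,0,255))
    t=np.linspace(0,7,30);L(np.r_[b[:2],122,0],np.c_[28.5*np.cos(t),28.5*np.sin(t),0*t],(0,0,255))
    cv2.imwrite(f"pics/o_{n}.png",im[v*K:(v+h)*K,u*K:(u+w)*K])
E
python3 m1.py | grep bott
```

```text
bottle (array([679.62262974, -23.79240392,   0.        ]), array([[ 0.2, -0.1],
bottle in feeder frame [[ -99.88753895 -100.91386848    0.        ]]
```

View pics/o_top.png

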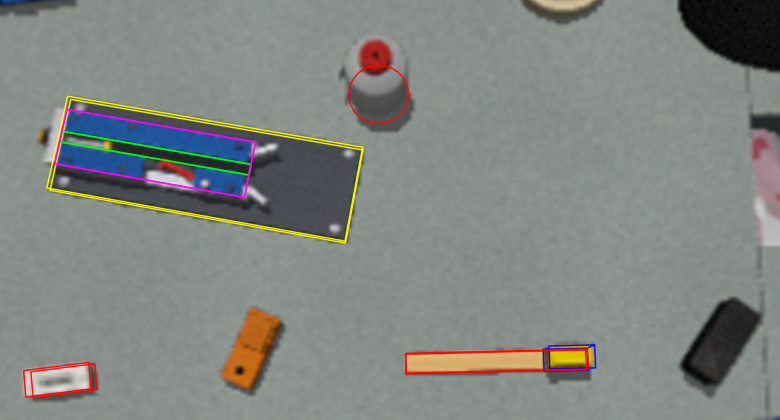

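View pics/o_scene.png

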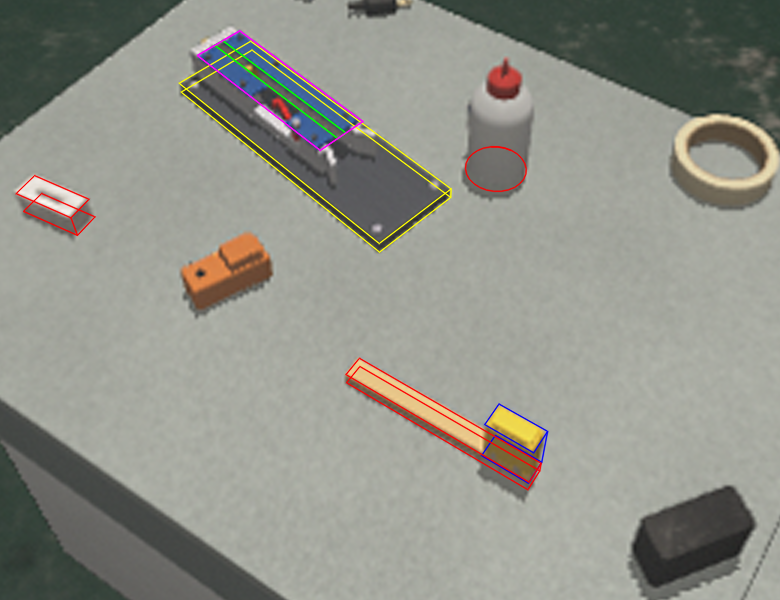

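```bash
cat > go.py <<'E'
import sys,numpy as np
from scipy.spatial.transform import Rotation as R
from workcell import r
FX=np.array([599.6,93.5]);A=1.379
def plan(x,y,z,h):
    s=r.get_state();M=R.from_rotvec(s["tool_rot"]).as_matrix()
    d=M.T@(np.array([x,y,z])-s["tcp_pos"])/300
    cur=np.arctan2(M[1,1],M[0,1]);w=(h-cur+np.pi)%(2*np.pi)-np.pi
    print("target",np.round([x,y,z,h],3),"shift",np.round(d,4),"yaw",round(-w/np.radians(60),4))
def feed(x,y,z,h=A): # feeder frame; z world
    c,s_=np.cos(A),np.sin(A);p=FX+[c*x-s_*y,s_*x+c*y];plan(*p,z,h)
def where():
    s=r.get_state();M=R.from_rotvec(s["tool_rot"]).as_matrix()
    d=s["tcp_pos"][:2]-FX;c,s_=np.cos(A),np.sin(A)
    print(round(s["clock"],2),"tcp",np.round(s["tcp_pos"],1),"head",round(float(np.arctan2(M[1,1],M[0,1])),4),"tilt",np.round(M[:,2],3),"feed",np.round([c*d[0]+s_*d[1],-s_*d[0]+c*d[1]],1),"F",np.round(s["wrist_force"],1),"grip",round(s["grip_width"],1),round(s["grip_force"],1))
if __name__=="__main__":
    where();eval(sys.argv[1]) if len(sys.argv)>1 else 0
E
python3 go.py "plan(412.5,270,200,1.686)"
```

```text
0.1 tcp [176.1 599.2 240.9] head 1.285 tilt [-0.    -0.001 -1.   ] feed [415.7 512.1] F [-0.4 -0.5 -0.4] grip 87.8 0.0
target [412.5   270.    200.      1.686] shift [-1.0653 -0.8306  0.1377] yaw -0.3829
```

Request:
send_rows --moves '[[[-0.05,-0.04,0],-0.02,87.8],[[-0.15,-0.12,0],-0.06,87.8],[[-0.3,-0.23,0],-0.12,87.8],[[-0.45,-0.35,0],-0.18,87.8],[[-0.6,-0.47,0],-0.24,87.8],[[-0.75,-0.6,0.03],-0.3,87.8],[[-0.88,-0.72,0.06],-0.36,87.8],[[-0.97,-0.8,0.1],-0.38,87.8],[[-1,-0.83,0.12],-0.383,87.8],[[-1,-0.83,0.12],-0.383,87.8]]'

```text
clock: 1.35
tcp_pos: [393.6, 276.1, 205.3]
tool_rot: [0.179, -3.136, 0.001]
wrist_force: [-0.8, -0.2, 0.8]
grip_width: 87.8
grip_force: 0.0
```

```bash
python3 go.py "plan(412.5,270,200,1.686);plan(412.5,270,144,1.686)"
```

```text
1.35 tcp [393.6 276.1 205.3] head 1.6848 tilt [-0.001 -0.    -1.   ] feed [140. 237.] F [-0.8 -0.2  0.8] grip 87.8 0.0Traceback (most recent call last):
  File "go.py", line 17, in <module>
    where();eval(sys.argv[1]) if len(sys.argv)>1 else 0
            ~~~~^^^^^^^^^^^^^
  File "<string>", line 1
    plan(412.5,270,200,1.686);plan(412.5,270,144,1.686)
                             ^
SyntaxError: invalid syntax
```

```bash
sed -i 's/eval(sys/exec(sys/' go.py; python3 go.py "plan(412.5,270,144,1.686)"
```

```text
1.35 tcp [393.6 276.1 205.3] head 1.6848 tilt [-0.001 -0.    -1.   ] feed [140. 237.] F [-0.8 -0.2  0.8] grip 87.8 0.0
target [412.5   270.    144.      1.686] shift [-0.0605 -0.0274  0.2043] yaw -0.0011
```

Request:
send_rows --moves '[[[-0.06,-0.027,0.03],0,87.8],[[-0.06,-0.027,0.1],0,87.8],[[-0.06,-0.027,0.17],0,87.8],[[-0.06,-0.027,0.204],0,87.8],[[-0.06,-0.027,0.204],0,87.8],[[-0.06,-0.027,0.204],0,70],[[-0.06,-0.027,0.204],0,62],[[-0.06,-0.027,0.204],0,50],[[-0.06,-0.027,0.204],0,40],[[-0.06,-0.027,0.204],0,40],[[-0.06,-0.027,0.204],0,40]]'

```text
clock: 2.72
tcp_pos: [412.9, 270.7, 145.0]
tool_rot: [-0.181, 3.136, 0.002]
wrist_force: [-1.2, 1.2, 5.3]
grip_width: 59.9
grip_force: 30.0
```

```bash
python3 go.py "feed(-59,0,230)"
```

```text
2.73 tcp [412.9 270.7 145. ] head 1.6862 tilt [ 0.001  0.001 -1.   ] feed [138.4 217.1] F [-1.2  1.2  5.3] grip 59.9 30.0
target [588.353  35.582 230.      1.379] shift [-0.491  -0.8457 -0.2838] yaw 0.2934
```

Request:
send_rows --moves '[[[0,0,-0.06],0,40],[[0,0,-0.15],0,40],[[-0.03,-0.05,-0.23],0.02,40],[[-0.08,-0.13,-0.27],0.06,40],[[-0.15,-0.25,-0.27],0.1,40],[[-0.22,-0.38,-0.27],0.15,40],[[-0.29,-0.5,-0.27],0.2,40],[[-0.36,-0.62,-0.27],0.24,40],[[-0.42,-0.73,-0.27],0.27,40],[[-0.47,-0.81,-0.27],0.293,40],[[-0.49,-0.845,-0.27],0.293,40],[[-0.49,-0.845,-0.25],0.293,40],[[-0.49,-0.845,-0.25],0.293,40]]'

```text
clock: 4.35
tcp_pos: [586.8, 36.3, 218.4]
tool_rot: [-0.298, -3.125, -0.0]
wrist_force: [-0.1, 0.8, -2.3]
grip_width: 59.7
grip_force: 30.0
```

```bash
python3 go.py "feed(-59,0,175)
from h import *
for n,(u,v,w,h) in(('top',(135,130,150,90)),('scene',(150,100,150,130))):
    im=r.grab_frame(n)[:,:,::-1][v:v+h,u:u+w];cv2.imwrite('pics/b_%s.png'%n,cv2.resize(im,(400,int(400*h/w)),interpolation=cv2.INTER_CUBIC))
a=cv2.imread('pics/b_top.png');b=cv2.imread('pics/b_scene.png');H=max(len(a),len(b))
p=lambda i:np.pad(i,((0,H-len(i)),(0,0),(0,0)));cv2.imwrite('pics/b.png',np.hstack([p(a),p(b)]))"
```

```text
4.35 tcp [586.8  36.3 218.4] head 1.3806 tilt [-0.002  0.    -1.   ] feed [-58.6   1.7] F [-0.1  0.8 -2.3] grip 59.7 30.0
target [588.353  35.582 175.      1.379] shift [-0.006  -0.0014  0.1447] yaw 0.0015
```

View pics/b.png

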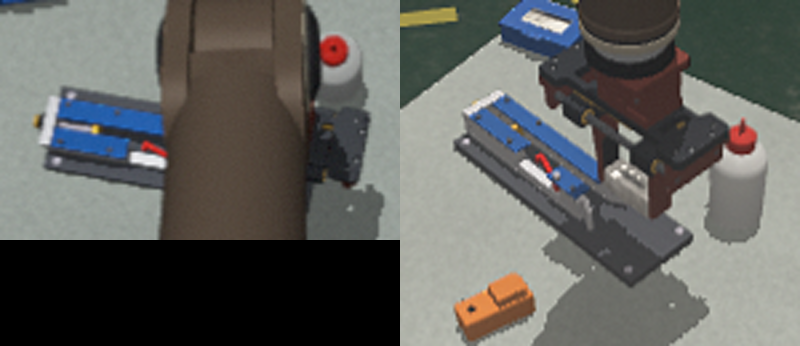

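Request:
send_rows --moves '[[[-0.005,0,0.04],0,40],[[-0.005,0,0.1],0,40],[[-0.005,0,0.15],0,40],[[-0.005,0,0.18],0,40],[[-0.005,0,0.195],0,40],[[-0.005,0,0.2],0,40],[[-0.005,0,0.2],0,40]]'

```text
clock: 5.32
tcp_pos: [589.6, 35.0, 159.8]
tool_rot: [0.3, 3.127, 0.0]
wrist_force: [0.3, -0.2, -1.8]
grip_width: 59.7
grip_force: 30.0
```

```bash
python3 go.py
```

```text
5.33 tcp [589.6  35.  159.8] head 1.3792 tilt [ 0.001  0.    -1.   ] feed [-59.4  -1.3] F [ 0.3 -0.2 -1.8] grip 59.7 30.0
```

Request:
send_rows --moves '[[[0.003,0,0.003],0,40],[[0.003,0,0.006],0,40],[[0.003,0,0.006],0,40]]'

```text
clock: 5.7
tcp_pos: [588.4, 35.2, 157.7]
tool_rot: [0.3, 3.127, 0.0]
wrist_force: [0.1, -0.2, -3.5]
grip_width: 59.5
grip_force: 30.0
```

```bash
python3 go.py
```

```text
5.7 tcp [588.4  35.2 157.7] head 1.3793 tilt [ 0.  0. -1.] feed [-59.4  -0.1] F [ 0.1 -0.2 -3.5] grip 59.5 30.0
```

Request:
send_rows --moves '[[[0,0,0.002],0,40],[[0,0,0.004],0,40],[[0,0,0.004],0,40]]'

```text
clock: 6.08
tcp_pos: [588.5, 35.2, 157.0]
tool_rot: [0.3, 3.127, 0.001]
wrist_force: [-3.8, 0.2, 5.4]
grip_width: 59.8
grip_force: 30.0
```

```bash
python3 go.py
```

```text
6.08 tcp [588.5  35.2 157. ] head 1.3792 tilt [ 0.  0. -1.] feed [-59.3  -0.2] F [-3.8  0.2  5.4] grip 59.8 30.0
```

Contact. Release to 72 and go up.

Request:
send_rows --moves '[[[0,0,0],0,64],[[0,0,0],0,70],[[0,0,0],0,72],[[0,0,0],0,72],[[0,0,-0.02],0,72],[[0,0,-0.08],0,72],[[0,0,-0.16],0,72],[[0,0,-0.22],0,72],[[0,0,-0.24],0,72]]'

```text
clock: 7.2
tcp_pos: [589.1, 35.2, 230.4]
tool_rot: [0.3, 3.125, 0.001]
wrist_force: [-0.4, -0.4, -0.1]
grip_width: 71.9
grip_force: 0.0
```

```bash
python3 go.py "plan(426,-190.5,230,1.58)"
```

```text
7.2 tcp [589.1  35.2 230.4] head 1.3793 tilt [ 0.003  0.001 -1.   ] feed [-59.2  -0.8] F [-0.4 -0.4 -0.1] grip 71.9 0.0
target [ 426.   -190.5   230.      1.58] shift [ 3.905e-01 -8.422e-01 -7.000e-04] yaw -0.1917
```

Request:
send_rows --moves '[[[0.04,-0.06,0],-0.01,72],[[0.1,-0.18,0],-0.04,72],[[0.17,-0.33,0],-0.08,72],[[0.24,-0.49,0],-0.12,72],[[0.31,-0.64,0],-0.15,72],[[0.36,-0.76,0],-0.18,72],[[0.385,-0.825,0],-0.19,72],[[0.39,-0.842,0],-0.192,72],[[0.39,-0.842,0],-0.192,72]]'

```text
clock: 8.32
tcp_pos: [425.8, -190.1, 228.4]
tool_rot: [-0.015, 3.142, 0.0]
wrist_force: [0.4, 0.4, -0.3]
grip_width: 72.4
grip_force: 0.0
```

```bash
cat > m2.py <<'E'
from h import *
s=r.grab_frame('scene')
u,v,w,h=165,120,110,85
a=cv2.resize(s[v:v+h,u:u+w,::-1],None,fx=7,fy=7,interpolation=cv2.INTER_CUBIC)
fx=np.array([599.6,93.5,122,1.379])
for p in([-89,12,36],[-29,12,36],[-29,-12,36],[-89,-12,36]):
    q=(proj('scene',tr(fx,np.array(p,float)))[0]+.5-[u,v])*7-.5; cv2.circle(a,tuple(int(i) for i in np.round(q)),3,(0,0,255),1)
cv2.imwrite('pics/c.png',a)
E
python3 m2.py; python3 go.py "plan(426,-190.5,160,1.58)"
```

```text
8.38 tcp [ 426.  -189.7  228.3] head 1.5811 tilt [-0.  0. -1.] feed [-311.1  116.4] F [ 0.7  0.3 -0.6] grip 71.9 0.0
target [ 426.   -190.5   160.      1.58] shift [-0.     -0.0027  0.2277] yaw 0.001
```

View pics/c.png

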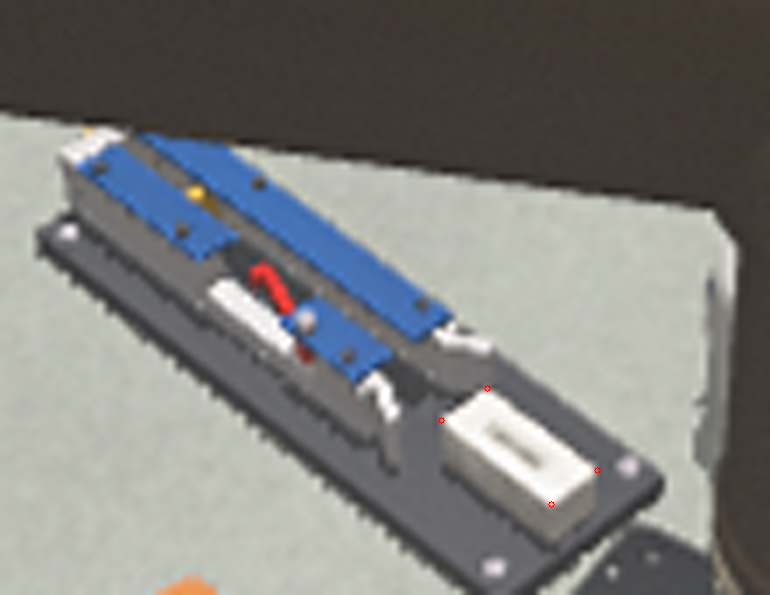

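Request:
send_rows --moves '[[[0,0,0.05],0,72],[[0,0,0.12],0,72],[[0,0,0.19],0,72],[[0,0,0.222],0,72],[[0,0,0.224],0,72],[[0,0,0.224],0,55],[[0,0,0.224],0,42],[[0,0,0.224],0,30],[[0,0,0.224],0,30],[[0,0,0.224],0,30]]'

```text
clock: 9.62
tcp_pos: [425.7, -190.5, 161.6]
tool_rot: [-0.015, 3.141, 0.0]
wrist_force: [-1.4, 0.6, 3.9]
grip_width: 40.1
grip_force: 30.0
```

```bash
python3 go.py
```

```text
9.62 tcp [ 425.7 -190.5  161.6] head 1.5803 tilt [ 0.001  0.    -1.   ] feed [-312.   116.6] F [-1.4  0.6  3.9] grip 40.1 30.0
```

```bash
python3 go.py "feed(-245,0,200)"
```

```text
9.62 tcp [ 425.7 -190.5  161.6] head 1.5803 tilt [ 0.001  0.    -1.   ] feed [-312.   116.6] F [-1.4  0.6  3.9] grip 40.1 30.0
target [ 552.897 -147.008  200.       1.379] shift [-0.4255  0.1411 -0.1278] yaw 0.1922
```

Request:
send_rows --moves '[[[0,0,-0.04],0,30],[[0,0,-0.09],0,30],[[-0.03,0.01,-0.125],0,30],[[-0.09,0.03,-0.128],0.05,30],[[-0.17,0.06,-0.128],0.1,30],[[-0.26,0.09,-0.128],0.15,30],[[-0.34,0.115,-0.128],0.18,30],[[-0.4,0.135,-0.128],0.192,30],[[-0.425,0.14,-0.128],0.192,30],[[-0.425,0.14,-0.128],0.192,30],[[-0.425,0.14,-0.128],0.192,30]]'

```text
clock: 11.0
tcp_pos: [551.8, -147.9, 199.7]
tool_rot: [-0.302, -3.127, 0.0]
wrist_force: [-0.4, 0.4, -1.4]
grip_width: 39.9
grip_force: 30.0
```

```bash
python3 go.py "feed(-245,0,175)
from h import *
fx=np.array([599.6,93.5,122,1.379])
out=[]
for n,(u,v,w,h) in(('scene',(190,140,110,110)),('top',(185,150,110,110))):
    a=cv2.resize(r.grab_frame(n)[v:v+h,u:u+w,::-1],(400,400),interpolation=cv2.INTER_CUBIC);k=400/110
    for p in([-100,9,50],[-100,-9,50],[-225,9,50],[-225,-9,50]):
        q=(proj(n,tr(fx,np.array(p,float)))[0]+.5-[u,v])*k-.5; cv2.circle(a,tuple(int(i) for i in np.round(q)),3,(0,0,255),1)
    out.append(a)
cv2.imwrite('pics/d.png',np.hstack(out))"
```

```text
11.0 tcp [ 551.8 -147.9  199.7] head 1.3785 tilt [-0. -0. -1.] feed [-246.1    0.9] F [-0.4  0.4 -1.4] grip 39.9 30.0
target [ 552.897 -147.008  175.       1.379] shift [-0.0031  0.0037  0.0822] yaw -0.0005
```

View pics/d.png

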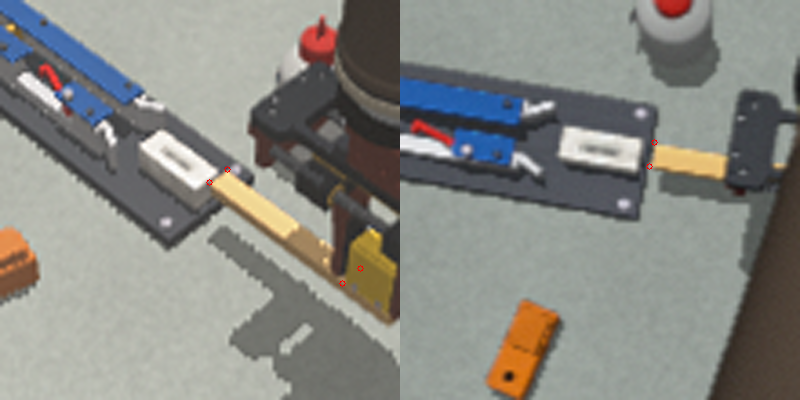

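Request:
send_rows --moves '[[[-0.004,0.002,0.03],0,30],[[-0.004,0.003,0.065],0,30],[[-0.004,0.003,0.08],0,30],[[-0.004,0.003,0.082],0,30],[[-0.004,0.003,0.082],0,30]]'

```text
clock: 11.72
tcp_pos: [554.0, -146.7, 175.1]
tool_rot: [0.301, 3.127, -0.0]
wrist_force: [-0.7, 0.0, -0.4]
grip_width: 40.0
grip_force: 30.0
```

```bash
python3 go.py "feed(-54,-0.5,175.2)"
```

```text
11.72 tcp [ 554.  -146.7  175.1] head 1.3792 tilt [ 0. -0. -1.] feed [-244.5   -1. ] F [-0.7  0.  -0.4] grip 40.0 30.0
target [589.797  40.395 175.2     1.379] shift [ 1.700e-03  6.351e-01 -5.000e-04] yaw 0.0002
```

Request:
send_rows --moves '[[[0.002,0.01,0],0,30],[[0.002,0.025,0],0,30],[[0.002,0.045,0],0,30],[[0.002,0.07,0],0,30],[[0.002,0.1,0],0,30],[[0.002,0.13,0],0,30],[[0.002,0.16,0],0,30],[[0.002,0.19,0],0,30],[[0.002,0.22,0],0,30],[[0.002,0.25,0],0,30],[[0.002,0.28,0],0,30],[[0.002,0.3,0],0,30],[[0.002,0.3,0],0,30]]'

```text
clock: 13.35
tcp_pos: [570.5, -56.9, 174.8]
tool_rot: [-0.298, -3.127, -0.001]
wrist_force: [-0.6, 0.6, -1.1]
grip_width: 40.0
grip_force: 30.0
```

```bash
python3 go.py "feed(-52,-0.5,175.2)
from h import *
out=[]
for n,(u,v,w,h) in(('scene',(160,120,120,90)),('top',(145,150,120,90))):
    out.append(cv2.resize(r.grab_frame(n)[v:v+h,u:u+w,::-1],(400,300),interpolation=cv2.INTER_CUBIC))
cv2.imwrite('pics/e.png',np.hstack(out))"
```

```text
13.35 tcp [570.5 -56.9 174.8] head 1.3805 tilt [-0.     0.001 -1.   ] feed [-1.532e+02 -1.000e-01] F [-0.6  0.6 -1.1] grip 40.0 30.0
target [590.178  42.358 175.2     1.379] shift [-0.0018  0.3374 -0.0011] yaw 0.0014
```

View pics/e.png

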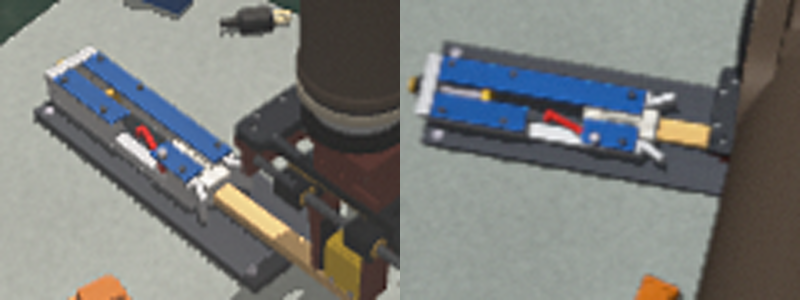

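Request:
send_rows --moves '[[[-0.001,0.015,0],0,30],[[-0.001,0.04,0],0,30],[[-0.001,0.07,0],0,30],[[-0.001,0.1,0],0,30],[[-0.001,0.13,0],0,30],[[-0.001,0.16,0],0,30],[[-0.001,0.19,0],0,30],[[-0.001,0.215,0],0,30],[[-0.001,0.225,0],0,30],[[-0.001,0.225,0],0,30]]'

```text
clock: 14.7
tcp_pos: [583.6, 8.8, 175.1]
tool_rot: [-0.299, -3.127, -0.001]
wrist_force: [0.0, -0.9, -0.8]
grip_width: 40.0
grip_force: 30.0
```

```bash
python3 go.py "feed(-52,-0.5,175.2)"
```

```text
14.7 tcp [583.6   8.8 175.1] head 1.38 tilt [-0.     0.001 -1.   ] feed [-86.1  -0.5] F [ 0.  -0.9 -0.8] grip 40.0 30.0
target [590.178  42.358 175.2     1.379] shift [-0.0003  0.1138 -0.0002] yaw 0.001
```

Request:
send_rows --moves '[[[0,0.012,0],0,30],[[0,0.024,0],0,30],[[0,0.036,0],0,30],[[0,0.036,0],0,30]]'

```text
clock: 15.2
tcp_pos: [585.8, 19.2, 175.1]
tool_rot: [0.3, 3.127, 0.001]
wrist_force: [0.9, -0.8, -1.1]
grip_width: 39.9
grip_force: 30.0
```

Request:
send_rows --moves '[[[0,0.008,0],0,30],[[0,0.016,0],0,30],[[0,0.016,0],0,30]]'

```text
clock: 15.58
tcp_pos: [586.7, 23.5, 175.1]
tool_rot: [0.3, 3.127, 0.0]
wrist_force: [0.9, -3.0, -0.3]
grip_width: 39.8
grip_force: 29.9
```

Request:
send_rows --moves '[[[0,0.008,0],0,30],[[0,0.016,0],0,30],[[0,0.016,0],0,30]]'

```text
clock: 15.95
tcp_pos: [587.2, 26.1, 175.3]
tool_rot: [-0.302, -3.127, 0.003]
wrist_force: [-2.5, -8.4, 2.5]
grip_width: 39.8
grip_force: 30.0
```

```bash
python3 go.py "feed(-52,-0.5,175.2)"
```

```text
15.95 tcp [587.2  26.1 175.3] head 1.3779 tilt [-0.001 -0.002 -1.   ] feed [-68.5  -0.7] F [-2.5 -8.4  2.5] grip 39.8 30.0
target [590.178  42.358 175.2     1.379] shift [0.0007 0.055  0.0001] yaw -0.001
```

Request:
send_rows --moves '[[[0,0.008,0],0,30],[[0,0.016,0],0,30],[[0,0.024,0],0,30],[[0,0.032,0],0,30],[[0,0.032,0],0,30]]'

```text
clock: 16.58
tcp_pos: [588.9, 34.8, 175.3]
tool_rot: [-0.303, -3.126, 0.004]
wrist_force: [-1.9, -10.4, 3.5]
grip_width: 39.3
grip_force: 30.0
```

```bash
python3 go.py "feed(-52,-0.5,175.2)"
```

```text
16.57 tcp [588.9  34.8 175.3] head 1.3774 tilt [-0.001 -0.003 -1.   ] feed [-59.7  -0.7] F [ -1.9 -10.4   3.5] grip 39.3 30.0
target [590.178  42.358 175.2     1.379] shift [0.0006 0.0255 0.0003] yaw -0.0015
```

Request:
send_rows --moves '[[[0,0.006,0],0,30],[[0,0.013,0],0,30],[[0,0.02,0],0,30],[[0,0.026,0],0,30],[[0,0.026,0],0,30],[[0,0.026,0],0,30]]'

```text
clock: 17.32
tcp_pos: [590.4, 42.9, 175.2]
tool_rot: [-0.303, -3.126, 0.004]
wrist_force: [-1.3, -8.5, 2.6]
grip_width: 39.9
grip_force: 30.0
```

```bash
python3 go.py "from h import *
out=[]
im0=cv2.imread('pics/top0.png')
im=r.grab_frame('top')[:,:,::-1]; cv2.imwrite('pics/f.png',im)
def red(i):
    i=i.astype(int);m=(i[:,:,2]>120)&(i[:,:,1]<60)&(i[:,:,0]<70);ys,xs=np.nonzero(m);k=(xs>170)&(xs<215)&(ys>170)&(ys<205);return np.c_[xs[k],ys[k]].tolist()
print(red(im0));print(red(im));print(red(cv2.imread('pics/top0.png')))"
```

```text
17.32 tcp [590.4  42.9 175.2] head 1.3777 tilt [-0.001 -0.002 -1.   ] feed [-51.5  -0.6] F [-1.3 -8.5  2.6] grip 39.9 30.0
[[189, 183], [190, 183], [188, 184], [189, 184], [190, 184], [191, 184], [192, 184], [188, 185], [189, 185], [190, 185], [191, 185], [192, 185], [193, 185], [192, 186], [193, 186], [194, 186], [195, 186], [194, 187], [195, 187], [196, 187], [197, 187], [196, 188], [197, 188], [198, 188], [198, 189]]
[[190, 184], [189, 185], [190, 185], [191, 185], [192, 186], [193, 186], [195, 186], [194, 187], [195, 187]]
[[189, 183], [190, 183], [188, 184], [189, 184], [190, 184], [191, 184], [192, 184], [188, 185], [189, 185], [190, 185], [191, 185], [192, 185], [193, 185], [192, 186], [193, 186], [194, 186], [195, 186], [194, 187], [195, 187], [196, 187], [197, 187], [196, 188], [197, 188], [198, 188], [198, 189]]
```

```bash
cat > red.py <<'E'
import cv2,numpy as np,sys
for f in sys.argv[1:]:
    i=cv2.imread(f).astype(float)[180:194,184:206]; m=i[:,:,2]/(i.sum(2)+1)
    print(f);[print(''.join('#' if v>.6 else '+' if v>.48 else '.' for v in row)) for row in m]
    ys,xs=np.nonzero(m>.5);print(xs.mean(),ys.mean(),np.polyfit(xs,ys,1))
E
python3 red.py pics/top0.png pics/f.png
```

```text
pics/top0.png
......................
......................
......................
....+##+..............
....+###+.............
....+#####+...........
.....+.+####+.........
..........####........
............###+......
.............+#.......
......................
......................
......................
......................
8.379310344827585 5.448275862068965 [0.44535855 1.71647839]
pics/f.png
......................
......................
......................
.....++...............
....+##++.............
....#####++...........
.....+++###+..........
..........#+..........
......................
......................
......................
......................
......................
......................
7.136363636363637 5.090909090909091 [0.32180728 2.79437529]
```

Request:
send_rows --moves '[[[0,-0.01,0],0,30],[[0,-0.02,0],0,30],[[0,-0.03,0],0,30],[[0,-0.045,0],0,30],[[0,-0.06,0],0,30],[[0,-0.06,0],0,30]]'

```text
clock: 18.12
tcp_pos: [587.2, 27.5, 175.0]
tool_rot: [-0.3, -3.127, -0.001]
wrist_force: [0.3, 0.9, -1.5]
grip_width: 39.8
grip_force: 30.0
```

```bash
python3 go.py "from h import *
im=r.grab_frame('top')[:,:,::-1]; cv2.imwrite('pics/g.png',im)
feed(-250,0,175.2)"; python3 red.py pics/g.png
```

```text
18.12 tcp [587.2  27.5 175. ] head 1.3792 tilt [-0.  0. -1.] feed [-67.1  -0.4] F [ 0.3  0.9 -1.5] grip 39.8 30.0
target [ 551.944 -151.916  175.2      1.379] shift [ 0.0017 -0.6103 -0.0009] yaw 0.0004
pics/g.png
......................
......................
......................
.....+#+..............
.....+##+.............
....+####++...........
.....+++###++.........
..........###++.......
............###+......
.............+#.......
......................
......................
......................
......................
9.03448275862069 5.862068965517241 [0.38846597 2.35247982]
```

Request:
send_rows --moves '[[[0,-0.015,0],0,30],[[0,-0.04,0],0,30],[[0,-0.08,0],0,30],[[0,-0.13,0],0,30],[[0,-0.18,0],0,30],[[0,-0.23,0],0,30],[[0.001,-0.28,0],0,30],[[0.001,-0.33,0],0,30],[[0.001,-0.38,0],0,30],[[0.001,-0.43,0],0,30],[[0.001,-0.48,0],0,30],[[0.001,-0.53,0],0,30],[[0.001,-0.58,0],0,30],[[0.001,-0.61,0],0,30],[[0.001,-0.62,-0.03],0,30],[[0.001,-0.62,-0.06],0,30],[[0.001,-0.62,-0.06],0,30]]'

```text
clock: 20.3
tcp_pos: [552.5, -154.7, 194.2]
tool_rot: [0.299, 3.125, 0.0]
wrist_force: [-0.5, 1.0, -0.7]
grip_width: 40.2
grip_force: 30.0
```

```bash
python3 go.py "from h import *
im=r.grab_frame('top')[:,:,::-1]; cv2.imwrite('pics/g2.png',im)
plan(426,-190.5,190,1.58)"; python3 red.py pics/g2.png
```

```text
20.3 tcp [ 552.5 -154.7  194.2] head 1.3801 tilt [ 0.002  0.    -1.   ] feed [-252.6   -1.1] F [-0.5  1.  -0.7] grip 40.2 30.0
target [ 426.   -190.5   190.      1.58] shift [ 0.3902 -0.1974  0.0116] yaw -0.1908
pics/g2.png
......................
......................
......................
.....+#+..............
.....+##+.............
....+#####+...........
.....+++####+.........
..........####........
............###+......
.............+#.......
......................
......................
......................
......................
8.89655172413793 5.793103448275862 [0.39819232 2.2505649 ]
```

Request:
send_rows --moves '[[[0.03,-0.015,0],0,30],[[0.09,-0.045,0],-0.04,30],[[0.17,-0.085,0],-0.08,30],[[0.25,-0.125,0],-0.12,30],[[0.32,-0.165,0],-0.16,30],[[0.37,-0.19,0],-0.19,30],[[0.39,-0.197,0.01],-0.191,30],[[0.39,-0.197,0.04],-0.191,30],[[0.39,-0.197,0.07],-0.191,30],[[0.39,-0.197,0.09],-0.191,30],[[0.39,-0.197,0.1],-0.191,30],[[0.39,-0.197,0.1],-0.191,30]]'

```text
clock: 21.85
tcp_pos: [425.6, -190.8, 162.7]
tool_rot: [0.013, -3.141, -0.0]
wrist_force: [-0.2, -0.1, 0.5]
grip_width: 39.5
grip_force: 30.0
```

```bash
python3 go.py
```

```text
21.85 tcp [ 425.6 -190.8  162.7] head 1.5793 tilt [-0.001  0.    -1.   ] feed [-312.2  116.6] F [-0.2 -0.1  0.5] grip 39.5 30.0
```

Request:
send_rows --moves '[[[0,0,0.003],0,30],[[0,0,0.004],0,30],[[0,0,0.004],0,30],[[0,0,0.004],0,44],[[0,0,0.004],0,55],[[0,0,0.004],0,64],[[0,0,0.004],0,64],[[0,0,-0.04],0,64],[[0,0,-0.12],0,64],[[0,0,-0.22],0,64],[[0,0,-0.33],0,64],[[0,0,-0.36],0,64]]'

```text
clock: 23.35
tcp_pos: [426.4, -191.3, 273.6]
tool_rot: [-0.013, 3.138, -0.001]
wrist_force: [0.6, -0.3, 0.6]
grip_width: 63.9
grip_force: 0.0
```

```bash
python3 go.py "from h import *
T=r.grab_frame('top')[:,:,::-1];S=r.grab_frame('scene')[:,:,::-1];cv2.imwrite('pics/h.png',T)
t0=cv2.imread('pics/top0.png');s0=cv2.imread('pics/scene0.png')
fx=np.array([599.6,93.5,122,1.379])
for nm,I in(('now',T),('start',t0)):
  print(nm,'slot brightness by x at z+32:',[(x,int(cv2.getRectSubPix(I.astype(np.float32),(1,1),tuple(map(float,proj('top',tr(fx,[x,1.,38.]))[0]))).mean())) for x in range(40,170,6)])
for nm,b in(('top',(T,t0)),('scene',(S,s0))):
  for I in b:
    h=cv2.cvtColor(I,cv2.COLOR_BGR2HSV)
    y=cv2.inRange(h,(23,150,90),(32,255,255)); w=cv2.inRange(h,(10,60,110),(22,160,255))
    for k,m in(('grip',y),('slat',w)):
      n,l,st,c=cv2.connectedComponentsWithStats(m); o=[(st[i][:5].tolist(),np.round(c[i],1).tolist()) for i in range(1,n) if st[i][4]>40]; print(nm,k,o)
d=cv2.absdiff(T,t0).max(2);n,l,st,c=cv2.connectedComponentsWithStats((d>60).astype(np.uint8))
print('changes',[st[i].tolist() for i in range(1,n) if st[i][4]>12])"; python3 red.py pics/h.png
```

```text
23.35 tcp [ 426.4 -191.3  273.6] head 1.579 tilt [ 0.004 -0.001 -1.   ] feed [-312.6  115.7] F [ 0.6 -0.3  0.6] grip 63.9 0.0
now slot brightness by x at z+32: [(40, 43), (46, 44), (52, 43), (58, 44), (64, 43), (70, 43), (76, 54), (82, 136), (88, 206), (94, 204), (100, 149), (106, 123), (112, 141), (118, 126), (124, 151), (130, 218), (136, 212), (142, 184), (148, 152), (154, 156), (160, 164), (166, 148)]
start slot brightness by x at z+32: [(40, 42), (46, 41), (52, 40), (58, 40), (64, 39), (70, 40), (76, 42), (82, 44), (88, 39), (94, 37), (100, 44), (106, 42), (112, 41), (118, 42), (124, 42), (130, 57), (136, 153), (142, 160), (148, 151), (154, 147), (160, 154), (166, 139)]
top grip [([49, 0, 17, 10, 100], [56.3, 3.6]), ([0, 46, 13, 19, 140], [4.8, 54.0])]
top slat [([306, 103, 33, 31, 244], [321.1, 119.5]), ([270, 247, 27, 8, 182], [283.4, 250.2])]
top grip [([49, 0, 17, 10, 96], [56.5, 3.6]), ([0, 46, 13, 19, 135], [4.8, 54.1]), ([317, 245, 16, 8, 113], [324.2, 248.2])]
top slat [([306, 103, 33, 31, 229], [320.8, 119.4]), ([270, 246, 47, 9, 311], [293.1, 249.9])]
scene grip [([273,
[... 383 characters left out ...]
, 195], [352.5, 175.2]), ([170, 202, 30, 24, 119], [185.4, 212.2]), ([225, 245, 66, 41, 613], [258.7, 265.1]), ([29, 344, 20, 20, 99], [38.5, 353.7])]
changes [[166, 176, 24, 9, 94], [297, 199, 100, 115, 6893], [363, 231, 14, 26, 61], [144, 251, 19, 10, 52], [147, 253, 20, 10, 36], [289, 347, 23, 37, 658]]
pics/h.png
......................
......................
......................
.....+#+..............
.....###+.............
....+#####+...........
.....+++####+.........
..........####........
............###+......
.............+#.......
......................
......................
......................
......................
8.678571428571429 5.714285714285714 [0.40417486 2.20662532]
```

```bash
python3 -c "
from workcell import r
print(r.job_done())"
```

```text
the job is handed in; nothing more can be done
None
```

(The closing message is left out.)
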